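# Load the bamboo steamer, lid it and switch on

## Robot

A 6-joint arm with a two-finger parallel gripper is mounted at the origin on the work surface. World frame = base frame: x ahead of the robot, y to its left, z up, the work surface at z = 0. Lengths are in mm, angles in degrees, forces in N, time in s.
With the tool pointing down it reaches from about 350 to 850 mm from the base axis. Payload 8.1 kg.
Tool frame: the origin (TCP) lies on the centre line of the jaws, within the pads' length; the fingertips stand 19 mm ahead of it and the grasp point (between the pads) is the TCP (r.tip_reach is the z of the fingertips in the tool frame, in mm); z points along the fingers, y is the line along which they close (so a half turn about z gives the same grasp; the last joint's range is limited). The gripper opens to 85 mm and grips with 20 to 120 N. Pads are 22 mm wide; open, the fingers measure 114 mm over their backs; the gripper's body (76 mm by 85 mm) begins 54 mm behind the grasp point. The pads swing forward as they close: fully open they stand 13 mm farther back than shut.
Start: joints at [68.789, 7.471, 85.268, -0, 87.261, -4.893], TCP at [168.557, 575.842, 250.292] pointing down, gripper open.
Joint ranges: [-169.43, 169.43], [-51.17, 129.36], [1.28, 143.12], [-76.62, 256.62], [0, 156.53], [-152.29, 152.29]. Speed limits (degrees/s): [136.94, 136.94, 159.86, 180, 180, 180].

## Interface

Orientations are given as [roll, pitch, yaw] about the fixed x, y, z axes, in that order (R = Rz(yaw) Ry(pitch) Rx(roll)).
In Python, from bench import r gives the robot as it stands. The module is installed in compiled form; this text tells all that it offers.
- The arm moves only by the shell command python3 -m handwheel 'ROWS' [FORCE]. ROWS is JSON, a list of rows, each a list of 7 numbers: the shift along the tool's x, y, z in m, then the turn, a rotation vector about the tool's x, y, z in degrees, then the finger opening in m, from 0 to 0.0854. In form: [[tx, ty, tz, ax, ay, az, claw], ...]. A call has 1 to 8 rows; each row shifts and turns the commanded pose from where the row before left it, along the tool's axes as they then stand; what a row does not reach is not made up. A row lasts 1/12 s, in which the tool goes at most 41.7 mm and 7.16 degrees, less where a joint would pass 70% of its speed; a pose out of reach is approached as far as the arm can. A call with a gripper value outside its range is refused whole. The fingers move at their own pace and stop on an object; FORCE is the grip in N (left out, the last holds). Time passes only in rows, so rows that do not move let the fingers close. It gives the time, the measured TCP pose, the force, the opening and the grip force at its end, in the units of the state.
- r.sense(): the state, without advancing time (a new reading comes with each control period).
- r.snapshot(name): name is "scene" or "side" or "wrist"; returns (picture, depth): 480x640x3 uint8, blue, green, red; 480x640 float32, mm along the optical axis (not along the pixel's ray), 0 where there is no reading.
- r.calibration(name): a dict with "vfov" (degrees; the focal length in pixels is half the picture's height over the tangent of half this angle, whatever the lens; pixels are square), "cx", "cy" (the principal point, pixels), "rvec" (rotation vector, rad) and "tvec" (3), from world to camera coordinates, as OpenCV has them; the wrist camera has in their place "tool_from_camera" (4x4, takes a point from camera to tool coordinates, whose origin is the TCP and whose axes are the flange's). Camera axes: x right, y down, z forward; pixel columns grow to the right and rows downward; lengths in mm; the calibration is good to about 2 mm. A picture is of the moment at which its call begins: read the wrist's pose just before it. calibration takes no time and is no camera call.
- r.hand_in(): hands the job in; it is judged then, once.
The state is a dict: "time": time; "joint_pos": joint angles; "qd": joint speeds; "joint_efforts": joint torques, N m; "tool_pos": TCP position; "tcp_rot": TCP orientation; "ft_force": force on the tool from outside, world axes, zero at the start; "wrist_torque": the same for the moment, N m; "finger_gap": finger opening in mm; "grip_force": force on a finger pad.
Only numpy, scipy, OpenCV 4.12 (cv2) and the standard library are available. Lean on these libraries where they do the work, as an engineer would, in place of code of your own. Each camera call takes 0.05 s, during which the arm holds its last target. There are 200 camera calls.

## Task

Stand the green cup upright inside the bamboo steamer and put the bamboo lid fully home over the steamer's rim. Only then switch on the hob, by pressing the raised end of the rocker on the white switch box fully down. Set the cup and lid down without dropping or tipping them, and leave the jar, the bowl and the chopstick holder where they stand.

Things in the scene. Friction and masses are not known exactly. Their poses are not given: they have to be found in the camera images.
- steamer: Fixed stack: black round hob (216 mm across, 22 mm high), steel wok ring on it (25 mm high), round open bamboo basket on the ring (174 mm outside diameter, 160 mm inside, rim 127 mm above the sill, inner floor 55 mm above the sill, so 72 mm deep). Origin: centre of the underside, on the sill; z up.
- steamer_floor (a point): Centre of the basket's inner floor, 55 mm above the sill.
- steamer_rim (a point): Centre of the basket's mouth, level with its rim, 127 mm above the sill.
- lid: Loose round bamboo lid, 192 mm across, 0.18 kg, handle up on the sill. Its skirt (14 mm deep, 181 mm inside diameter) goes down outside the basket's rim with 3.5 mm play all round; fully home, the disc's underside rests on the rim and the origin lies 14 mm below the rim. Origin: centre of the skirt's lower edge, z up. Disc top 22 mm above the origin.
- lid_handle (a point): Middle of the lid's handle bar, 51.5 mm above the lid's origin; axes as the lid's. The level bar runs along the lid's x: 78 mm long, 16 mm wide (y), 13 mm high, from 45 to 58 mm above the origin, on two small posts 33 mm either side of its middle.
- cup: Loose green glazed ceramic cup without handle, 60 mm high, 62 mm across at the rim, 60 mm at 12 mm height, 54 mm at the foot, wall 4 mm, 0.16 kg. Origin: centre of its underside, z up, standing upright on the sill.
- switch: Fixed white plastic switch box, 88 x 88 mm, plate top 33 mm above the sill, with a wide white rocker on top (62 mm long along the box's x, 44 mm wide). Origin: centre of the underside, on the sill. The box may be turned any way.
- rocker (a joint): Rocker angle in rad: 0 is off (the end at the box's +x raised by about 10 mm over the other), 0.32 is fully on (that end pressed fully down against its stop). It stays where it is left; about 2 N moves it.
- rocker_on_end (a point): Point on the rocker's upper face near the end that is raised when off (24 mm from the pivot, at box +x, beside a small grey bar mark); press here, straight down. About 48 mm above the sill when off and 40 mm when on. The rocker's two faces are dished (0.16 rad each), so that the pressed face lies level when fully on.
- jar: Bystander: closed amber glass jar with steel cap, 68 mm across, 95 mm high. Origin: centre of its underside.
- holder: Bystander: steel chopstick holder, 72 mm across, 115 mm high, with two lacquered chopsticks standing in it up to 225 mm high. Origin: centre of its underside.
- bowl: Bystander: white ceramic bowl, 120 mm across, 55 mm high. Origin: centre of its underside.
There are look-alikes about, which are no part of the job. Leave any orange, purple or yellow look-alike of the steamer alone.

How it is judged (in metres and radians):
On the way, in this order (a step that is already met when the one before it is completed fails the run):
1. the cup stands upright on the steamer's floor (horizontal distance between cup and steamer_floor below 0.046 m and z of cup in the frame of steamer_floor between -0.004 and 0.005 m and angle between cup's own z axis and vertical below 0.1 rad), for 0.2 s.
2. the lid is fully home on the steamer, the cup standing inside (all of step 1 and z of lid in the frame of steamer_rim between -0.018 and -0.011 m and horizontal distance between lid and steamer_rim below 0.008 m and angle between lid_handle's own z axis and vertical below 0.04 rad), for 0.2 s.
3. the switch is on, the lid being home (all of step 2 and value of joint rocker above 0.27 rad), for 0.2 s.
At the end, for the whole second after the job is handed in: The cup stands upright (within 0.1 rad) on the basket's floor, within 46 mm of its centre; the lid is level (within 0.04 rad) and home within 3 mm in height and 8 mm sideways; the rocker is on (joint above 0.27 rad of 0.32); cup and lid are at rest (all of step 3 and linear speed of each of lid, cup below 0.02 m/s); the robot touches nothing.
It fails at once if the switch was turned on while the lid was not on the steamer (value of joint rocker above 0.2 rad and (horizontal distance between lid and steamer_rim above 0.02 m or z of lid in the frame of steamer_rim above 0.01 m)).
It fails at once if the cup or lid was tipped by more than 0.7 rad (angle between any of cup, lid_handle's own z axis and vertical above 0.7 rad).
It fails at once if the cup was dropped (falling free faster than 0.65 m/s, a drop of over 20 mm) (contact force between cup and the arm below 0.02 N and contact force between cup and the fingers below 0.02 N and linear speed of cup above 0.65 m/s).
It fails at once if the lid was dropped (falling free faster than 0.65 m/s, a drop of over 20 mm) (contact force between lid and the arm below 0.02 N and contact force between lid and the fingers below 0.02 N and linear speed of lid above 0.65 m/s).
It fails at once if a bystander (jar, bowl or chopstick holder) was moved by more than 30 mm (distance of any of jar, holder, bowl from where it was at the start of the episode above 0.03 m).
It also fails if it takes over 72 s, if anything falls off the work surface, if the arm or the gripper's body presses on something with over 40 N, if the wrist force passes 120 N, or if a joint passes its speed limit or range.

## Working session

There is one attempt and no reset: what is moved stays moved. The work goes in short steps, Python scripts to look and compute and a shell command to move; the robot and the scene stay as the last step left them, time stands still between calls to the robot, and variables do not carry over. Pictures are saved under pics/ and viewed, at most 10 in all, crops included, and the job is handed in when it is done.

```bash
mkdir -p pics; cat > h.py <<'E'
import numpy as np, cv2
from bench import r
from scipy.spatial.transform import Rotation as R
def cam(n,s=None):
    c=r.calibration(n); f=240/np.tan(np.radians(c["vfov"])/2)
    if n=="wrist":
        s=s or r.sense(); T=np.eye(4); T[:3,:3]=R.from_euler('xyz',s["tcp_rot"],degrees=True).as_matrix(); T[:3,3]=s["tool_pos"]
        M=T@np.array(c["tool_from_camera"]); return f,c["cx"],c["cy"],M[:3,:3],M[:3,3]
    A=R.from_rotvec(np.ravel(c["rvec"])).as_matrix(); return f,c["cx"],c["cy"],A.T,-A.T@np.ravel(c["tvec"])
def cloud(n):
    k=cam(n); p,d=r.snapshot(n); f,cx,cy,A,o=k
    v,u=np.mgrid[:480,:640]; P=np.stack([(u-cx)/f*d,(v-cy)/f*d,d],-1)@A.T+o
    P[d<=0]=np.nan
    return p,d,P
def ray(k,u,v,z):
    f,cx,cy,A,o=k; q=A@np.array([(u-cx)/f,(v-cy)/f,1]); return o+q*(z-o[2])/q[2]
E
python3 - <<'E'
from h import *
s=r.sense(); print(s); print(r.tip_reach)
for n in("scene","side","wrist"):
    print(n,r.calibration(n)); p,d,P=cloud(n); cv2.imwrite(f"pics/{n}0.png",p); np.savez(f"pics/{n}0.npz",p=p,P=P)
E
```

```text
{'time': 0.0, 'joint_pos': array([ 6.87903188e+01,  7.51407841e+00,  8.53265342e+01, -4.57851436e-04,
        8.72608424e+01, -4.89379903e+00]), 'qd': array([ 0.00024614,  0.06153129, -0.104237  , -0.05993533,  0.06965409,
        0.13511453]), 'joint_efforts': array([-5.15233241e-04, -5.69436479e+01, -5.00519693e+01, -1.26787854e-04,
        1.55920722e-02, -3.48445454e-06]), 'tool_pos': array([168.37115785, 575.38332789, 249.28143155]), 'tcp_rot': array([-1.79898876e+02, -8.19940530e-03,  1.63684133e+02]), 'ft_force': array([ 0.16396936, -0.24050051,  0.06785179]), 'wrist_torque': array([ 0.02237563, -0.05214888,  0.04215316]), 'grip_force': 0.0, 'finger_gap': 85.51588186242427}
19.0
scene {'vfov': 49.42188173060483, 'cx': 316.57125362423733, 'cy': 243.84317553126084, 'rvec': array([ 1.43712978,  2.10042043, -0.88138705]), 'tvec': array([ 148.6826612 , -289.88313402, 1622.75077543])}
side {'vfov': 43.12848854956634, 'cx': 318.35769826405925, 'cy': 235.8471445387476, 'rvec': array([ 0.16732138, -2.90846137,  1.08426864]), 'tvec': array([ 587.09977484,   49.45731225, 1652.79418212])}
wrist {'vfov': 59.508085366147505, 'cx': 312.9693447717899, 'cy': 235.53808452810986, 'tool_from_camera': array([[ 6.63417306e-04, -9.44784846e-01, -3.27690640e-01,
         8.49571751e+01],
       [ 9.99999307e-01,  3.08034819e-04,  1.13640786e-03,
         6.90244325e-02],
       [-9.72720793e-04, -3.27691167e-01,  9.44784395e-01,
        -1.22712702e+02],
       [ 0.00000000e+00,  0.00000000e+00,  0.00000000e+00,
         1.00000000e+00]])}
```

View pics/scene0.png

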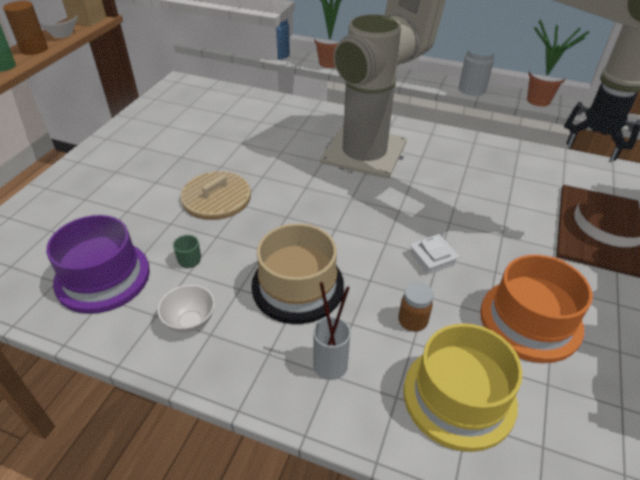

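View pics/side0.png

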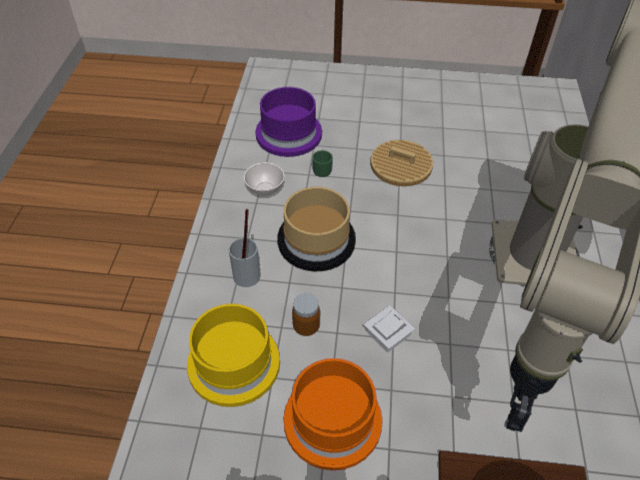

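The scene view shows the natural bamboo steamer at (297,265), lid (215,194), cup (187,251), bowl (186,310), switch (434,253), jar (416,305) and holder (331,345). The side view agrees: steamer (317,225), lid (402,162), cup (322,163) and switch (389,328). Next I measure each from the depth clouds.

```bash
cat > m.py <<'E'
from h import *
def circ(X,Y):
    c=np.linalg.lstsq(np.c_[2*X,2*Y,np.ones(len(X))],X**2+Y**2,rcond=None)[0]; return c[:2],np.sqrt(c[2]+c[0]**2+c[1]**2)
def box(P,p,x0,x1,y0,y1,zmin,zmax):
    m=np.zeros(P.shape[:2],bool); m[y0:y1,x0:x1]=1
    with np.errstate(invalid='ignore'): m&=(P[...,2]>zmin)&(P[...,2]<zmax)
    return m
W={"scene":dict(st=(245,345,222,318),lid=(178,254,168,220),cup=(170,205,232,270),sw=(408,460,232,274),jar=(398,436,280,330),hold=(310,352,315,378),bowl=(155,217,285,335)),
"side":dict(st=(275,358,185,268),lid=(368,436,138,186),cup=(308,336,148,178),sw=(360,417,304,352),jar=(290,323,292,336),hold=(228,262,238,288),bowl=(242,287,162,198))}
if __name__=="__main__":
  for n in W:
    D=np.load(f"pics/{n}0.npz"); p,P=D["p"],D["P"]; w=W[n]; print(n)
    def enc(m):
        q=P[m][:,:2].astype(np.float32); return cv2.minEnclosingCircle(q)
    T=P[150:330,:][(np.abs(P[150:330,:,2])<15)]; print(" table z",np.median(T[:,2]))
    for k,z in dict(st=(121,131),lid=(17,26),cup=(54,64),jar=(90,99),hold=(110,119),bowl=(50,59),sw=(29,37)).items():
        m=box(P,p,*w[k],*z)
        if m.sum()<5: print(k,"few");continue
        c,rad=enc(m); f=circ(*P[m][:,:2].T); print(" ",k,m.sum(),np.round(c),round(rad,1),"fit",np.round(f[0]),np.round(f[1],1), 'med',np.round(np.median(P[m],0)))
    m=box(P,p,*w["lid"],42,66); Q=P[m]; a=cv2.minAreaRect(Q[:,:2].astype(np.float32)); print("bar",m.sum(),a,Q.mean(0))
    m=box(P,p,*w["sw"],22,60); Q=P[m]; a=cv2.minAreaRect(Q[:,:2].astype(np.float32)); print("sw",m.sum(),a)
    m=box(P,p,*w["sw"],40,60); print("sw high",m.sum(),P[m].mean(0) if m.any() else 0)
    x0,x1,y0,y1=w["sw"]; cv2.imwrite(f"pics/sw_{n}.png",cv2.resize(p[y0:y1,x0:x1],None,fx=7,fy=7,interpolation=cv2.INTER_CUBIC))
E
python3 m.py; python3 -c "
import cv2,numpy as np
a=cv2.imread('pics/sw_scene.png');b=cv2.imread('pics/sw_side.png');h=max(a.shape[0],b.shape[0])
f=lambda i:cv2.copyMakeBorder(i,0,h-i.shape[0],0,4,0)
cv2.imwrite('pics/sw.png',np.hstack([f(a),f(b)]))"
```

```text
scene
 table z -0.26251130016203206
  st 764 [595.  22.] 89.0 fit [596.  23.] 83.2 med [606.  26. 126.]
  lid 2094 [ 371. -316.] 98.7 fit [ 372. -317.] 70.3 med [ 383. -307.   22.]
  cup 164 [ 611. -259.] 32.6 fit [ 610. -258.] 28.9 med [ 608. -259.   58.]
  jar 507 [589. 295.] 30.6 fit [590. 295.] 21.4 med [591. 296.  94.]
  hold 225 [764. 165.] 37.1 fit [764. 165.] 32.8 med [764. 167. 114.]
  bowl 369 [ 770. -160.] 61.6 fit [ 771. -160.] 57.1 med [ 765. -167.   54.]
  sw 566 [387. 295.] 60.7 fit [387. 296.] 41.7 med [400. 298.  33.]
bar 187 ((370.9618835449219, -316.3832092285156), (21.40699577331543, 80.35380554199219), 68.97230529785156) [ 374.21441679 -314.85388516   54.28893674]
sw 975 ((386.8009338378906, 294.26904296875), (93.45288848876953, 91.02227783203125), 44.18696975708008)
sw high 241 [385.45341512 290.87043758  43.30258282]
side
 table z 1.2825299557204062
  st 525 [593.  24.] 91.5 fit [594.  25.] 83.1 med [594.  23. 126.]
  lid 1427 [ 370. -314.] 100.5 fit [ 369. -314.] 71.1 med [ 370. -304.   23.]
  cup 94 [ 609. -257.] 34.6 fit [ 609. -256.] 28.7 med [ 609. -265.   60.]
  jar 373 [591. 298.] 33.1 fit [588. 297.] 21.7 med [588. 299.  96.]
  hold 152 [762. 167.] 37.6 fit [762. 167.] 33.7 med [757. 171. 114.]
  bowl 200 [ 768. -161.] 63.6 fit [ 769. -159.] 56.6 med [ 775. -184.   54.]
  sw 573 [388. 297.] 60.6 fit [387. 297.] 41.8 med [388. 306.  34.]
bar 156 ((369.75067138671875, -314.3671569824219), (23.308963775634766, 78.86884307861328), 70.15789031982422) [ 369.62064211 -312.31857316   55.74505007]
sw 1161 ((386.5073547363281, 297.0679016113281), (91.77686309814453, 89.9298095703125), 44.623329162597656)
sw high 386 [385.70171697 297.92188645  44.50647585]
```

View pics/sw.png

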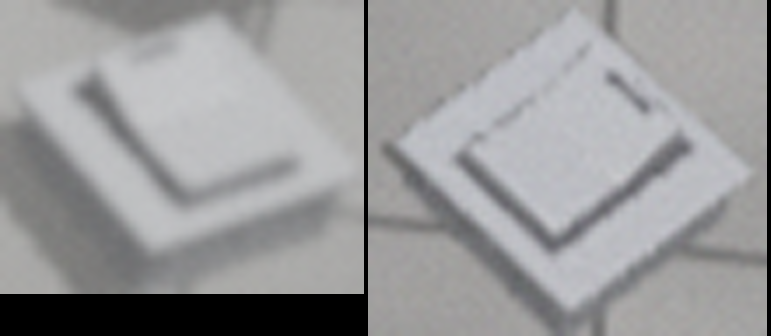

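The rocker's grey mark (raised end) is at about (429,239) in the scene view and (397,317) in the side view.

```bash
cat > go.py <<'E'
import sys; from h import *
s=r.sense(); a=[float(v) for v in sys.argv[1:]]
A=R.from_euler('xyz',s["tcp_rot"],degrees=True)
d=A.inv().apply(np.array(a[:3])-s["tool_pos"])
n=int(np.ceil(np.linalg.norm(d)/float(a[4] if len(a)>4 else 40)))
print("tool shift mm",np.round(d,1),"rows",n,"per row m",np.round(d/n/1000,4))
if len(a)>3: print("az",round((s["tcp_rot"][2]-a[3]+180)%360-180,1))
print(np.round(s["tool_pos"],1),np.round(s["tcp_rot"],2),round(s["finger_gap"],1))
E
python3 - <<'E'
from m import *
for n,uv in(("scene",(429.4,238.9)),("side",(397,317))):
    D=np.load(f"pics/{n}0.npz"); p,P=D["p"],D["P"]
    print(n,ray(cam(n),*uv,49))
    Q=P[box(P,p,*W[n]["lid"],48,66)]; q=Q[:,:2]-Q[:,:2].mean(0); v=np.linalg.svd(q,full_matrices=False)[2][0]; print("bar",np.degrees(np.arctan2(v[1],v[0])))
E
python3 go.py 610 -258 250 159
```

```text
scene [372.72327106 278.16933718  49.        ]
bar -19.411762136279453
side [369.41201674 280.27049975  49.        ]
bar 160.8741956831232
tool shift mm [-6.580e+02 -6.758e+02  4.000e-01] rows 24 per row m [-0.0274 -0.0282  0.    ]
az 4.7
[168.4 575.4 249.4] [-1.7991e+02 -1.0000e-02  1.6368e+02] 85.5
```

```bash

python3 -m handwheel '[[-0.0274,-0.0282,0,0,0,0,0.085],[-0.0274,-0.0282,0,0,0,0,0.085],[-0.0274,-0.0282,0,0,0,0,0.085],[-0.0274,-0.0282,0,0,0,0,0.085],[-0.0274,-0.0282,0,0,0,0,0.085],[-0.0274,-0.0282,0,0,0,0,0.085],[-0.0274,-0.0282,0,0,0,0,0.085],[-0.0274,-0.0282,0,0,0,0,0.085]]'
python3 -m handwheel '[[-0.0274,-0.0282,0,0,0,0,0.085],[-0.0274,-0.0282,0,0,0,0,0.085],[-0.0274,-0.0282,0,0,0,0,0.085],[-0.0274,-0.0282,0,0,0,0,0.085],[-0.0274,-0.0282,0,0,0,0,0.085],[-0.0274,-0.0282,0,0,0,0,0.085],[-0.0274,-0.0282,0,0,0,0,0.085],[-0.0274,-0.0282,0,0,0,0,0.085]]'
python3 -m handwheel '[[-0.0274,-0.0282,0,0,0,0,0.085],[-0.0274,-0.0282,0,0,0,0,0.085],[-0.0274,-0.0282,0,0,0,0,0.085],[-0.0274,-0.0282,0,0,0,0,0.085],[-0.02,-0.02,0,0,0,0,0.085],[0,0,0,0,0,3.7,0.085],[0,0,0,0,0,0,0.085],[0,0,0,0,0,0,0.085]]'
python3 go.py 610 -258 250 160
```

```text
time: 0.82
tool_pos: [315.8, 296.0, 250.1]
tcp_rot: [-180.0, 0.0, 163.7]
ft_force: [1.0, 0.5, 0.2]
finger_gap: 84.9
grip_force: 0.0
time: 1.48
tool_pos: [462.9, 17.6, 250.2]
tcp_rot: [180.0, 0.0, 163.7]
ft_force: [1.2, 0.9, -0.4]
finger_gap: 85.0
grip_force: 0.0
time: 2.15
tool_pos: [549.3, -144.2, 249.7]
tcp_rot: [180.0, -0.1, 160.0]
ft_force: [-0.2, -0.3, 0.2]
finger_gap: 85.3
grip_force: 0.0
tool shift mm [-95.9 -86.2  -0.5] rows 4 per row m [-0.024  -0.0216 -0.0001]
az 0.0
[ 549.3 -144.2  249.7] [ 1.7999e+02 -8.0000e-02  1.6004e+02] 85.3
```

```bash

python3 -m handwheel '[[-0.024,-0.0216,0,0,0,0,0.085],[-0.024,-0.0216,0,0,0,0,0.085],[-0.024,-0.0216,0,0,0,0,0.085],[-0.024,-0.0216,0,0,0,0,0.085],[0,0,0,0,0,0,0.085],[0,0,0,0,0,0,0.085]]'
python3 - <<'E'
from m import *
p,d,P=cloud("wrist"); cv2.imwrite("pics/w1.png",p)
hsv=cv2.cvtColor(p,cv2.COLOR_BGR2HSV); g=(hsv[...,0]>40)&(hsv[...,0]<90)&(hsv[...,1]>70)
print(g.sum())
Q=P[g&(P[...,2]>50)&(P[...,2]<68)]; print(len(Q),cv2.minEnclosingCircle(Q[:,:2].astype(np.float32)),circ(*Q[:,:2].T),np.median(Q[:,2]))
E
python3 go.py 610 -258 60 160
```

```text
time: 2.65
tool_pos: [610.1, -258.3, 249.3]
tcp_rot: [180.0, -0.1, 160.0]
ft_force: [-0.1, 0.4, -0.0]
finger_gap: 84.9
grip_force: 0.0
5970
1443 ((608.2564697265625, -258.09466552734375), 30.777992248535156) (array([ 607.76091056, -257.76849257]), np.float64(28.395662802865075)) 58.54352675120771
tool shift mm [ -0.4  -0.7 189.8] rows 5 per row m [-0.0001 -0.0001  0.038 ]
az 0.1
[ 610.1 -257.4  249.8] [ 1.7997e+02 -7.0000e-02  1.6008e+02] 84.9
```

View pics/w1.png

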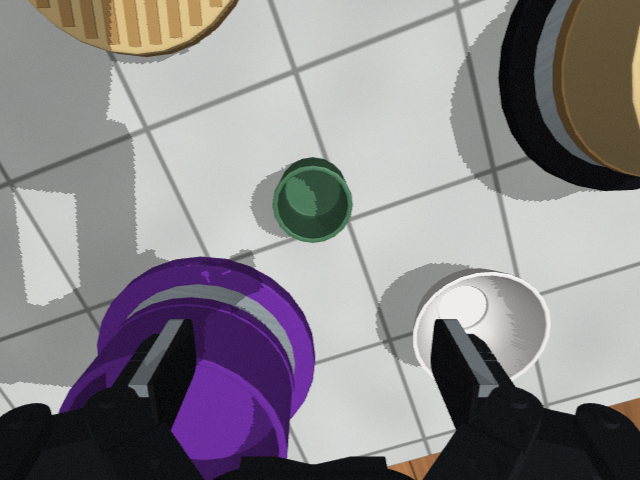

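The wrist view shows the cup centred at (313,200), the purple look-alike lower left and the bowl at (482,325). I check purple's clearance before descending.

```bash

python3 - <<'E'
from m import *
D=np.load("pics/scene0.npz"); p,P=D["p"],D["P"]
m=box(P,p,40,150,205,300,121,131); print(cv2.minEnclosingCircle(P[m][:,:2].astype(np.float32)))
E
python3 go.py 608.8 -258 42 160
```

```text
((737.1096801757812, -417.0140075683594), 89.2313232421875)
tool shift mm [  0.7  -1.2 207.8] rows 6 per row m [ 0.0001 -0.0002  0.0346]
az 0.1
[ 610.1 -257.4  249.8] [ 1.7997e+02 -7.0000e-02  1.6008e+02] 84.9
```

```bash

python3 -m handwheel '[[0.001,-0.001,0.035,0,0,0,0.085],[0,0,0.035,0,0,0,0.085],[0,0,0.035,0,0,0,0.085],[0,0,0.035,0,0,0,0.085],[0,0,0.035,0,0,0,0.085],[0,0,0.018,0,0,0,0.085],[0,0,0.015,0,0,0,0.085],[0,0,0,0,0,0,0.085]]'
python3 -m handwheel '[[0,0,0,0,0,0,0.075],[0,0,0,0,0,0,0.065],[0,0,0,0,0,0,0.06],[0,0,0,0,0,0,0.055],[0,0,0,0,0,0,0.05],[0,0,0,0,0,0,0.05],[0,0,0,0,0,0,0.05],[0,0,0,0,0,0,0.05]]' 30
```

```text
time: 3.37
tool_pos: [606.7, -256.3, 39.0]
tcp_rot: [179.9, -0.3, 160.1]
ft_force: [-0.5, 1.1, -0.8]
finger_gap: 85.0
grip_force: 0.0
time: 4.03
tool_pos: [610.9, -259.5, 45.5]
tcp_rot: [-180.0, 0.3, 160.0]
ft_force: [-0.1, 2.6, 7.4]
finger_gap: 61.6
grip_force: 33.6
```

```bash

python3 -m handwheel '[[0,0,0,0,0,0,0.05],[0,0,0,0,0,0,0.05],[0,0,0,0,0,0,0.05]]'
python3 -m handwheel '[[0,0,-0.005,0,0,0,0.05],[0,0,-0.02,0,0,0,0.05],[0,0,-0.03,0,0,0,0.05],[0,0,-0.035,0,0,0,0.05],[0,0,-0.035,0,0,0,0.05],[0,0,-0.02,0,0,0,0.05],[0,0,0,0,0,0,0.05],[0,0,0,0,0,0,0.05]]'
python3 go.py 595 23.5 190 160
```

```text
time: 4.28
tool_pos: [610.9, -259.5, 45.5]
tcp_rot: [-180.0, 0.3, 160.0]
ft_force: [-0.0, 3.1, 6.9]
finger_gap: 61.8
grip_force: 33.6
time: 4.95
tool_pos: [610.1, -259.6, 190.2]
tcp_rot: [-180.0, 0.3, 160.0]
ft_force: [-0.2, 1.3, -2.7]
finger_gap: 61.8
grip_force: 33.4
tool shift mm [111.1 260.8  -0.5] rows 8 per row m [ 0.0139  0.0326 -0.0001]
az -0.0
[ 610.1 -259.6  190.2] [-179.96    0.27  159.97] 61.8
```

```bash

python3 -m handwheel '[[0.006,0.014,0,0,0,0,0.05],[0.014,0.0325,0,0,0,0,0.05],[0.014,0.0325,0,0,0,0,0.05],[0.014,0.0325,0,0,0,0,0.05],[0.014,0.0325,0,0,0,0,0.05],[0.014,0.0325,0,0,0,0,0.05],[0.014,0.0325,0,0,0,0,0.05],[0.014,0.033,0,0,0,0,0.05]]'
python3 -m handwheel '[[0.007,0.0185,0,0,0,0,0.05],[0,0,0,0,0,0,0.05],[0,0,0,0,0,0,0.05]]'
python3 go.py 595 23.5 108 160
python3 - <<'E'
from m import *
p,d,P=cloud("side"); cv2.imwrite("pics/s2.png",p[100:300,220:460])
hsv=cv2.cvtColor(p,cv2.COLOR_BGR2HSV); g=(hsv[...,0]>40)&(hsv[...,0]<90)&(hsv[...,1]>70)
Q=P[g&(P[...,2]>100)&(P[...,2]<260)]; print(len(Q),Q.min(0),Q.max(0),np.median(Q,0))
# rim from wrist
p,d,P=cloud("wrist"); m=(P[...,2]>121)&(P[...,2]<131)&(abs(P[...,0]-595)<110)&(abs(P[...,1]-23)<110)
hs=cv2.cvtColor(p,cv2.COLOR_BGR2HSV); m&=(hs[...,0]>8)&(hs[...,0]<30)&(hs[...,1]>50)
Q=P[m]; print(m.sum(),circ(*Q[:,:2].T),cv2.minEnclosingCircle(Q[:,:2].astype(np.float32))); cv2.imwrite("pics/w2.png",p)
E
```

```text
time: 5.62
tool_pos: [591.9, 6.4, 184.8]
tcp_rot: [-179.9, -0.2, 160.0]
ft_force: [-0.5, -0.9, -1.5]
finger_gap: 61.8
grip_force: 33.5
time: 5.87
tool_pos: [592.3, 25.6, 185.2]
tcp_rot: [-179.9, -0.2, 160.1]
ft_force: [1.1, -1.4, -1.9]
finger_gap: 62.0
grip_force: 33.5
tool shift mm [-3.5 -1.  77.2] rows 2 per row m [-0.0018 -0.0005  0.0386]
az 0.1
[592.3  25.6 185.2] [-179.93   -0.19  160.15] 62.0
374 [ 71.3298317   -6.38363726 142.90532311] [619.03832159  85.44668737 248.92756077] [580.70966679  45.64306682 177.56330655]
11692 (array([593.46961067,  23.51535009]), np.float64(82.12465634845171)) ((594.2015991210938, 23.550201416015625), 86.7819595336914)
```

View pics/w2.png

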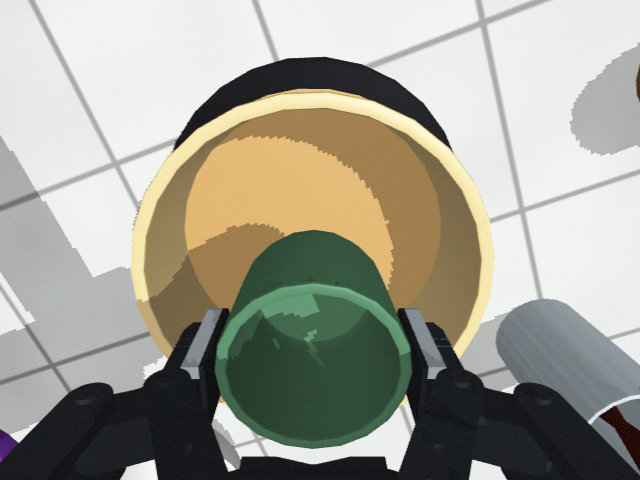

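The wrist view shows the cup upright in the jaws at (313,365), over the basket, whose rim circle is centred near (313,260). Lowering it in.

```bash

python3 -m handwheel '[[-0.003,-0.001,0.015,0,0,0,0.05],[0,0,0.025,0,0,0,0.05],[0,0,0.02,0,0,0,0.05],[0,0,0.015,0,0,0,0.05],[0,0,0.004,0,0,0,0.05],[0,0,0,0,0,0,0.05],[0,0,0,0,0,0,0.05]]'
python3 -m handwheel '[[0,0,0.002,0,0,0,0.05],[0,0,0,0,0,0,0.05]]'
python3 -m handwheel '[[0,0,0.001,0,0,0,0.05],[0,0,0,0,0,0,0.05]]'
```

```text
time: 6.55
tool_pos: [596.5, 21.1, 108.7]
tcp_rot: [-180.0, 0.0, 159.9]
ft_force: [-0.3, 0.1, -0.9]
finger_gap: 61.9
grip_force: 33.5
time: 6.72
tool_pos: [597.2, 21.7, 107.5]
tcp_rot: [180.0, 0.1, 160.0]
ft_force: [-0.6, -0.3, -1.3]
finger_gap: 61.2
grip_force: 33.5
time: 6.88
tool_pos: [596.7, 21.9, 105.9]
tcp_rot: [180.0, 0.1, 160.0]
ft_force: [1.4, 0.8, -1.6]
finger_gap: 61.9
grip_force: 33.5
```

```bash

python3 -m handwheel '[[0,0,0.0015,0,0,0,0.05],[0,0,0.0015,0,0,0,0.05],[0,0,0,0,0,0,0.05]]'
python3 -m handwheel '[[0,0,0.001,0,0,0,0.05],[0,0,0,0,0,0,0.05]]'
python3 -m handwheel '[[0,0,0.001,0,0,0,0.05],[0,0,0,0,0,0,0.05]]'
```

```text
time: 7.13
tool_pos: [596.0, 22.0, 101.9]
tcp_rot: [-180.0, -0.0, 160.0]
ft_force: [0.1, -0.6, -2.6]
finger_gap: 61.9
grip_force: 33.5
time: 7.3
tool_pos: [596.1, 22.0, 101.0]
tcp_rot: [-180.0, -0.0, 160.0]
ft_force: [-1.2, -0.5, -0.6]
finger_gap: 62.0
grip_force: 33.5
time: 7.47
tool_pos: [596.4, 22.0, 100.7]
tcp_rot: [180.0, 0.0, 160.0]
ft_force: [-0.8, 0.1, 0.4]
finger_gap: 61.5
grip_force: 33.7
```

```bash

python3 -m handwheel '[[0,0,0.001,0,0,0,0.05],[0,0,0,0,0,0,0.05]]'
python3 -m handwheel '[[0,0,0.001,0,0,0,0.05],[0,0,0,0,0,0,0.05]]'
```

```text
time: 7.63
tool_pos: [596.5, 21.9, 100.6]
tcp_rot: [180.0, 0.0, 160.0]
ft_force: [-5.9, -0.6, 8.8]
finger_gap: 61.7
grip_force: 34.2
time: 7.8
tool_pos: [596.7, 21.9, 100.6]
tcp_rot: [180.0, 0.1, 160.0]
ft_force: [-10.1, 1.9, 16.3]
finger_gap: 61.9
grip_force: 34.7
```

Contact. Release gently and rise.

```bash

python3 -m handwheel '[[0,0,-0.0015,0,0,0,0.05],[0,0,0,0,0,0,0.062],[0,0,0,0,0,0,0.064],[0,0,0,0,0,0,0.068],[0,0,0,0,0,0,0.074],[0,0,0,0,0,0,0.08],[0,0,0,0,0,0,0.085],[0,0,0,0,0,0,0.085]]'
python3 -m handwheel '[[0,0,-0.005,0,0,0,0.085],[0,0,-0.015,0,0,0,0.085],[0,0,-0.03,0,0,0,0.085],[0,0,-0.035,0,0,0,0.085],[0,0,-0.035,0,0,0,0.085],[0,0,-0.03,0,0,0,0.085],[0,0,0,0,0,0,0.085],[0,0,0,0,0,0,0.085]]'
python3 - <<'E'
from m import *
p,d,P=cloud("wrist"); cv2.imwrite("pics/w3.png",p)
hsv=cv2.cvtColor(p,cv2.COLOR_BGR2HSV); g=(hsv[...,0]>40)&(hsv[...,0]<90)&(hsv[...,1]>70)
Q=P[g&(P[...,2]>108)&(P[...,2]<124)]; print(len(Q),cv2.minEnclosingCircle(Q[:,:2].astype(np.float32)),np.median(Q[:,2]))
A=np.c_[Q[:,:2]-Q[:,:2].mean(0),np.ones(len(Q))]; print("tilt",np.linalg.lstsq(A,Q[:,2],rcond=None)[0])
E
python3 go.py 370.5 -315.5 250 160
```

```text
time: 8.47
tool_pos: [596.2, 21.9, 99.6]
tcp_rot: [-180.0, -0.0, 160.0]
ft_force: [0.3, 0.8, -0.3]
finger_gap: 85.1
grip_force: 0.0
time: 9.13
tool_pos: [597.9, 21.9, 253.4]
tcp_rot: [179.9, 0.3, 160.0]
ft_force: [-0.4, 0.2, -1.1]
finger_gap: 84.9
grip_force: 0.0
1892 ((594.4378051757812, 23.202085494995117), 30.927654266357422) 113.64800715540582
tilt [-1.00410982e-02  6.31366144e-03  1.13215437e+02]
tool shift mm [  97.  -394.5    0.4] rows 11 per row m [ 0.0088 -0.0359  0.    ]
az -0.0
[596.7  21.9 250.8] [1.7997e+02 1.0000e-01 1.5998e+02] 85.1
```

```bash

python3 -m handwheel '[[0.0088,-0.0359,0,0,0,0,0.085],[0.0088,-0.0359,0,0,0,0,0.085],[0.0088,-0.0359,0,0,0,0,0.085],[0.0088,-0.0359,0,0,0,0,0.085],[0.0088,-0.0359,0,0,0,0,0.085],[0.0088,-0.0359,0,0,0,0,0.085],[0.0088,-0.0359,0,0,0,0,0.085],[0.0088,-0.0359,0,0,0,0,0.085]]'
python3 -m handwheel '[[0.0088,-0.0359,0,0,0,0,0.06],[0.0088,-0.0359,0,0,0,0,0.05],[0.0088,-0.0359,0,0,0,0,0.045],[0,0,0,0,0,0,0.045],[0,0,0,0,0,0,0.045],[0,0,0,0,0,0,0.045]]'
cat > lid.py <<'E'
from m import *
import sys
p,d,P=cloud("wrist"); s=r.sense(); z0=float(sys.argv[1]); cx,cy=map(float,sys.argv[2:4])
near=np.hypot(P[...,0]-cx,P[...,1]-cy)<115
hs=cv2.cvtColor(p,cv2.COLOR_BGR2HSV); col=(hs[...,0]>8)&(hs[...,0]<32)&(hs[...,1]>40)&near
m=col&(P[...,2]>z0+13)&(P[...,2]<z0+27); print("disc",m.sum(),cv2.minEnclosingCircle(P[m][:,:2].astype(np.float32)),np.median(P[m][:,2]))
b=col&(P[...,2]>z0+52)&(P[...,2]<z0+64); Q=P[b]
if len(Q)>20:
    print("bar",len(Q),cv2.minAreaRect(Q[:,:2].astype(np.float32)),np.median(Q[:,2])); q=Q[:,:2]-Q[:,:2].mean(0); v=np.linalg.svd(q,full_matrices=False)[2][0]; print(np.degrees(np.arctan2(v[1],v[0])))
E
python3 lid.py 0 370 -315; python3 go.py 370.5 -315.5 53 160
```

```text
time: 9.85
tool_pos: [429.7, -224.4, 247.7]
tcp_rot: [180.0, -0.2, 160.0]
ft_force: [0.5, 0.0, 0.7]
finger_gap: 84.9
grip_force: 0.0
time: 10.35
tool_pos: [369.7, -315.3, 248.3]
tcp_rot: [179.9, -0.1, 159.9]
ft_force: [-0.2, 0.2, 0.1]
finger_gap: 45.1
grip_force: 0.0
disc 36154 ((368.9825134277344, -315.9998474121094), 95.99407958984375) 21.60458410154436
bar 1964 ((368.1634216308594, -316.30975341796875), (15.523869514465332, 76.8983154296875), 70.28031921386719) 56.800778774498525
-19.622873950014633
tool shift mm [ -0.8  -0.8 195.6] rows 5 per row m [-0.0002 -0.0002  0.0391]
az 0.0
[ 370.3 -314.9  248.6] [ 1.7992e+02 -1.0000e-01  1.6001e+02] 45.2
```

```bash

python3 -m handwheel '[[0.001,-0.001,0.02,0,0,0,0.045],[0,0,0.038,0,0,0,0.045],[0,0,0.038,0,0,0,0.045],[0,0,0.038,0,0,0,0.045],[0,0,0.035,0,0,0,0.045],[0,0,0.018,0,0,0,0.045],[0,0,0.009,0,0,0,0.045],[0,0,0,0,0,0,0.045]]'
python3 -m handwheel '[[0,0,0,0,0,0,0.045],[0,0,0,0,0,0,0.03],[0,0,0,0,0,0,0.02],[0,0,0,0,0,0,0.01],[0,0,0,0,0,0,0.01],[0,0,0,0,0,0,0.01],[0,0,0,0,0,0,0.01],[0,0,0,0,0,0,0.01]]' 60
```

```text
time: 11.07
tool_pos: [368.2, -314.0, 51.3]
tcp_rot: [179.9, -0.2, 160.1]
ft_force: [-0.8, 0.4, -0.2]
finger_gap: 45.0
grip_force: 0.0
time: 11.73
tool_pos: [370.2, -317.8, 56.0]
tcp_rot: [-179.9, 0.2, 160.0]
ft_force: [0.6, 1.5, 5.9]
finger_gap: 14.6
grip_force: 59.5
```

```bash

python3 -m handwheel '[[0,0,-0.004,0,0,0,0.01],[0,0,-0.006,0,0,0,0.01],[0,0,-0.01,0,0,0,0.01],[0,0,-0.01,0,0,0,0.01],[0,0,0,0,0,0,0.01],[0,0,0,0,0,0,0.01],[0,0,0,0,0,0,0.01]]'
python3 lid.py 30 370 -315; python3 - <<'E'
from h import *
p,d,P=cloud("wrist"); cv2.imwrite("pics/w4.png",p)
E
python3 go.py 370 -316 85 160
```

```text
time: 12.32
tool_pos: [368.9, -316.6, 83.9]
tcp_rot: [-180.0, 0.0, 160.0]
ft_force: [0.2, -0.1, -0.9]
finger_gap: 14.6
grip_force: 58.6
disc 113420 ((366.6519775390625, -315.62139892578125), 95.76729583740234) 49.65265222638659
bar 8948 ((366.1591796875, -317.13232421875), (40.07634353637695, 76.88731384277344), 52.46923828125) 84.79453385730832
-19.70124369768961
tool shift mm [-1.2  0.8 -1.7] rows 1 per row m [-0.0012  0.0008 -0.0017]
az -0.0
[ 368.6 -316.3   83.3] [ 1.7998e+02 -5.0000e-02  1.5998e+02] 14.8
```

View pics/w4.png

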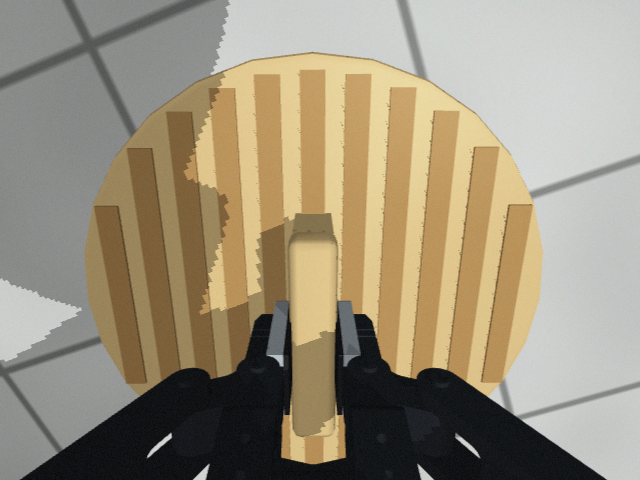

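The lid hangs level in the jaws, with the handle at (313,330) in the picture. Lift and carry.

```bash

python3 -m handwheel '[[0,0,-0.01,0,0,0,0.01],[0,0,-0.02,0,0,0,0.01],[0,0,-0.025,0,0,0,0.01],[0,0,-0.025,0,0,0,0.01],[0,0,-0.025,0,0,0,0.01],[0,0,-0.015,0,0,0,0.01],[0,0,-0.007,0,0,0,0.01],[0,0,0,0,0,0,0.01]]'
python3 go.py 596.2 22.7 210 160 30
```

```text
time: 13.08
tool_pos: [369.6, -317.3, 213.0]
tcp_rot: [-179.9, 0.2, 160.0]
ft_force: [0.5, -1.3, -1.4]
finger_gap: 15.1
grip_force: 58.6
tool shift mm [-96.5 397.1   2.7] rows 14 per row m [-0.0069  0.0284  0.0002]
az -0.0
[ 369.6 -317.3  213. ] [-179.91    0.18  159.98] 15.1
```

```bash

python3 -m handwheel '[[-0.003,0.012,0,0,0,0,0.01],[-0.005,0.02,0,0,0,0,0.01],[-0.007,0.0285,0,0,0,0,0.01],[-0.007,0.0285,0,0,0,0,0.01],[-0.007,0.0285,0,0,0,0,0.01],[-0.007,0.0285,0,0,0,0,0.01],[-0.007,0.0285,0,0,0,0,0.01],[-0.007,0.0285,0,0,0,0,0.01]]'
python3 -m handwheel '[[-0.007,0.0285,0,0,0,0,0.01],[-0.007,0.0285,0,0,0,0,0.01],[-0.007,0.0285,0,0,0,0,0.01],[-0.007,0.0285,0,0,0,0,0.01],[-0.007,0.0285,0,0,0,0,0.01],[-0.007,0.0285,0,0,0,0,0.01],[-0.005,0.02,0,0,0,0,0.01],[-0.002,0.005,0,0,0,0,0.01]]'
python3 -m handwheel '[[0,0,0,0,0,0,0.01],[0,0,0,0,0,0,0.01],[0,0,0,0,0,0,0.01]]'
python3 go.py 596.2 22.7 180 160 30
```

```text
time: 13.75
tool_pos: [485.0, -141.3, 208.8]
tcp_rot: [180.0, -0.2, 160.0]
ft_force: [-0.1, -0.6, -0.7]
finger_gap: 14.5
grip_force: 58.6
time: 14.42
tool_pos: [598.6, 27.5, 208.4]
tcp_rot: [180.0, -0.2, 160.1]
ft_force: [0.2, -0.5, -1.0]
finger_gap: 14.9
grip_force: 58.7
time: 14.67
tool_pos: [597.6, 23.5, 209.8]
tcp_rot: [-179.9, -0.1, 159.9]
ft_force: [-0.1, -0.1, -1.5]
finger_gap: 14.8
grip_force: 58.7
tool shift mm [ 1.  -1.2 29.8] rows 1 per row m [ 0.001  -0.0012  0.0298]
az -0.1
[597.6  23.5 209.8] [-1.7995e+02 -9.0000e-02  1.5994e+02] 14.8
```

```bash

python3 -m handwheel '[[0.001,-0.001,0.012,0,0,0,0.01],[0,0,0.008,0,0,0,0.01],[0,0,0,0,0,0,0.01],[0,0,0,0,0,0,0.01],[0,0,0,0,0,0,0.01]]'
cat > chk.py <<'E'
from m import *
import sys
zt=float(sys.argv[1])
for n in("scene","side","wrist"):
    p,d,P=cloud(n); cv2.imwrite(f"pics/{n}_c.png",p); hs=cv2.cvtColor(p,cv2.COLOR_BGR2HSV)
    m=(hs[...,0]>8)&(hs[...,0]<32)&(hs[...,1]>40)&(np.hypot(P[...,0]-595,P[...,1]-23)<112)&(abs(P[...,2]-zt)<7)
    Q=P[m]; print(n,m.sum(),cv2.minEnclosingCircle(Q[:,:2].astype(np.float32)),np.median(Q[:,2]))
    A=np.c_[Q[:,:2]-Q[:,:2].mean(0),np.ones(len(Q))]; print("  tilt",np.linalg.lstsq(A,Q[:,2],rcond=None)[0])
E
python3 chk.py 156; python3 go.py 596.2 22.7 180 160 30
python3 -c "
import cv2;p=cv2.imread('pics/scene_c.png')[180:320,230:360];cv2.imwrite('pics/sc_c.png',cv2.resize(p,None,fx=4,fy=4))"
```

```text
time: 15.08
tool_pos: [597.0, 23.5, 190.6]
tcp_rot: [-180.0, -0.0, 160.0]
ft_force: [0.0, -1.0, -1.8]
finger_gap: 14.8
grip_force: 58.7
scene 3669 ((597.8240356445312, 23.368520736694336), 96.37001037597656) 156.65344144797712
  tilt [-8.36847250e-03  2.36799633e-04  1.56530389e+02]
side 2585 ((595.71435546875, 26.348485946655273), 98.09475708007812) 158.29347591308715
  tilt [-1.67780295e-03 -4.49363079e-03  1.58067370e+02]
wrist 113319 ((595.4323120117188, 24.889623641967773), 95.67472076416016) 156.90335933607042
  tilt [-2.53956036e-04  2.77436163e-03  1.56887933e+02]
tool shift mm [ 0.9 -1.5 11.3] rows 1 per row m [ 0.0009 -0.0015  0.0113]
az -0.0
[597.5  23.8 191.3] [1.7999e+02 5.0000e-02 1.5998e+02] 14.6
```

View pics/sc_c.png

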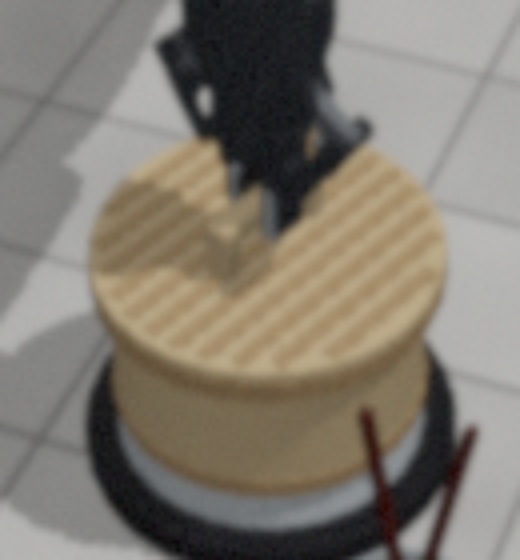

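The lid hangs level above the rim (disc centre about (268,255) in the crop), about 2 mm off. All three cameras agree, so I shift (-2,-1.5) mm and lower.

```bash

python3 -m handwheel '[[0.0015,-0.002,0,0,0,0,0.01],[0,0,0.004,0,0,0,0.01],[0,0,0.003,0,0,0,0.01],[0,0,0,0,0,0,0.01],[0,0,0,0,0,0,0.01]]'
python3 -m handwheel '[[0,0,0.002,0,0,0,0.01],[0,0,0.002,0,0,0,0.01],[0,0,0,0,0,0,0.01],[0,0,0,0,0,0,0.01]]'
```

```text
time: 15.65
tool_pos: [594.8, 22.5, 183.3]
tcp_rot: [-180.0, -0.0, 160.0]
ft_force: [-0.1, 0.1, -1.7]
finger_gap: 14.9
grip_force: 58.7
time: 15.98
tool_pos: [595.0, 22.5, 179.6]
tcp_rot: [-180.0, -0.0, 160.0]
ft_force: [-0.0, 0.2, -1.3]
finger_gap: 14.6
grip_force: 58.7
```

```bash

python3 -m handwheel '[[0,0,0.002,0,0,0,0.01],[0,0,0.002,0,0,0,0.01],[0,0,0,0,0,0,0.01],[0,0,0,0,0,0,0.01]]'
python3 -m handwheel '[[0,0,0.002,0,0,0,0.01],[0,0,0.001,0,0,0,0.01],[0,0,0,0,0,0,0.01],[0,0,0,0,0,0,0.01]]'
```

```text
time: 16.32
tool_pos: [594.9, 22.5, 175.5]
tcp_rot: [-180.0, -0.0, 160.0]
ft_force: [-0.2, 0.0, -1.2]
finger_gap: 15.0
grip_force: 58.7
time: 16.65
tool_pos: [595.0, 22.5, 172.6]
tcp_rot: [-180.0, -0.0, 160.0]
ft_force: [0.4, -0.2, -1.1]
finger_gap: 14.8
grip_force: 58.7
```

Skirt is over the rim with no contact force.

```bash

python3 -m handwheel '[[0,0,0.0015,0,0,0,0.01],[0,0,0.001,0,0,0,0.01],[0,0,0,0,0,0,0.01],[0,0,0,0,0,0,0.01]]'
python3 -m handwheel '[[0,0,0.001,0,0,0,0.01],[0,0,0,0,0,0,0.01],[0,0,0,0,0,0,0.01]]'
```

```text
time: 16.98
tool_pos: [595.0, 22.5, 170.2]
tcp_rot: [-180.0, -0.0, 160.0]
ft_force: [-0.4, 0.1, -1.7]
finger_gap: 14.9
grip_force: 58.7
time: 17.23
tool_pos: [595.1, 22.5, 169.3]
tcp_rot: [180.0, 0.0, 160.0]
ft_force: [0.6, -0.1, -1.5]
finger_gap: 14.8
grip_force: 58.7
```

```bash

python3 -m handwheel '[[0,0,0.001,0,0,0,0.01],[0,0,0,0,0,0,0.01],[0,0,0,0,0,0,0.01]]'
python3 -m handwheel '[[0,0,0.001,0,0,0,0.01],[0,0,0,0,0,0,0.01],[0,0,0,0,0,0,0.01]]'
```

```text
time: 17.48
tool_pos: [595.3, 22.5, 169.0]
tcp_rot: [180.0, 0.0, 160.0]
ft_force: [-3.3, -0.2, 5.4]
finger_gap: 14.8
grip_force: 59.4
time: 17.73
tool_pos: [595.4, 22.5, 169.0]
tcp_rot: [180.0, 0.1, 160.0]
ft_force: [-6.3, 0.5, 11.0]
finger_gap: 14.6
grip_force: 60.4
```

```bash

python3 -m handwheel '[[0,0,-0.0015,0,0,0,0.01],[0,0,0,0,0,0,0.018],[0,0,0,0,0,0,0.022],[0,0,0,0,0,0,0.03],[0,0,0,0,0,0,0.04],[0,0,0,0,0,0,0.045],[0,0,0,0,0,0,0.045],[0,0,0,0,0,0,0.045]]'
python3 -m handwheel '[[0,0,-0.005,0,0,0,0.045],[0,0,-0.015,0,0,0,0.045],[0,0,-0.03,0,0,0,0.045],[0,0,-0.03,0,0,0,0.045],[0,0,-0.03,0,0,0,0.045],[0,0,0,0,0,0,0.045],[0,0,0,0,0,0,0.045]]'
python3 chk.py 135; python3 go.py 370 279 278 160
```

```text
time: 18.4
tool_pos: [595.1, 22.5, 168.7]
tcp_rot: [-180.0, -0.0, 160.0]
ft_force: [-0.6, -0.1, -0.5]
finger_gap: 44.9
grip_force: 0.0
time: 18.98
tool_pos: [596.6, 22.4, 282.3]
tcp_rot: [179.9, 0.3, 160.0]
ft_force: [-0.4, -0.1, -0.4]
finger_gap: 45.2
grip_force: 0.0
scene 4052 ((596.297607421875, 24.056562423706055), 96.18158721923828) 135.0788549371931
  tilt [-4.14141930e-03 -3.60805471e-03  1.35016426e+02]
side 2882 ((595.7060546875, 24.286474227905273), 100.09518432617188) 136.34250400817905
  tilt [ 6.76051735e-04 -3.37290745e-03  1.36250544e+02]
wrist 57128 ((593.5311889648438, 23.4521427154541), 95.79691314697266) 134.60241976942558
  tilt [4.92242980e-04 6.64650834e-04 1.34583956e+02]
tool shift mm [ 2.987e+02  1.642e+02 -1.000e-01] rows 9 per row m [ 0.0332  0.0182 -0.    ]
az -0.0
[594.4  22.5 277.4] [-1.7996e+02 -1.2000e-01  1.5998e+02] 44.9
```

The lid is seated and level on all three cameras (disc top about 135 mm). Now over to the switch.

```bash

python3 -m handwheel '[[0.033,0.018,0,0,0,0,0.03],[0.033,0.018,0,0,0,0,0.015],[0.033,0.018,0,0,0,0,0],[0.033,0.018,0,0,0,0,0],[0.033,0.018,0,0,0,0,0],[0.033,0.018,0,0,0,0,0],[0.033,0.018,0,0,0,0,0],[0.033,0.018,0,0,0,0,0]]'
python3 -m handwheel '[[0.033,0.018,0.01,0,0,-6.5,0],[0,0,0.01,0,0,-6.5,0],[0,0,0.01,0,0,-6.5,0],[0,0,0.01,0,0,-6.5,0],[0,0,0.01,0,0,-6.5,0],[0,0,0.01,0,0,-6.5,0],[0,0,0.01,0,0,-6.5,0],[0,0,0.01,0,0,-6.5,0]]'
python3 -m handwheel '[[0,0,0.01,0,0,-6.5,0],[0,0,0.01,0,0,-6.5,0],[0,0,0,0,0,0,0],[0,0,0,0,0,0,0],[0,0,0,0,0,0,0]]'
python3 go.py 370 279 80 225
python3 - <<'E'
from h import *
p,d,P=cloud("wrist"); cv2.imwrite("pics/w5.png",p); np.savez("pics/w5.npz",p=p,P=P)
E
```

```text
time: 19.8
tool_pos: [394.2, 248.8, 277.1]
tcp_rot: [-179.9, -0.1, 160.0]
ft_force: [0.6, -0.3, 0.2]
finger_gap: 0.1
grip_force: 0.0
time: 20.47
tool_pos: [370.5, 275.8, 196.5]
tcp_rot: [180.0, -0.2, -147.7]
ft_force: [0.1, -0.0, -0.4]
finger_gap: 0.1
grip_force: 0.0
time: 20.88
tool_pos: [371.3, 276.2, 178.6]
tcp_rot: [180.0, -0.1, -135.2]
ft_force: [-0.1, 0.0, 0.1]
finger_gap: 0.3
grip_force: 0.0
tool shift mm [-1.2  2.9 98.6] rows 3 per row m [-0.0004  0.001   0.0329]
az -0.2
[371.3 276.2 178.6] [ 1.7999e+02 -5.0000e-02 -1.3524e+02] 0.3
```

View pics/w5.png

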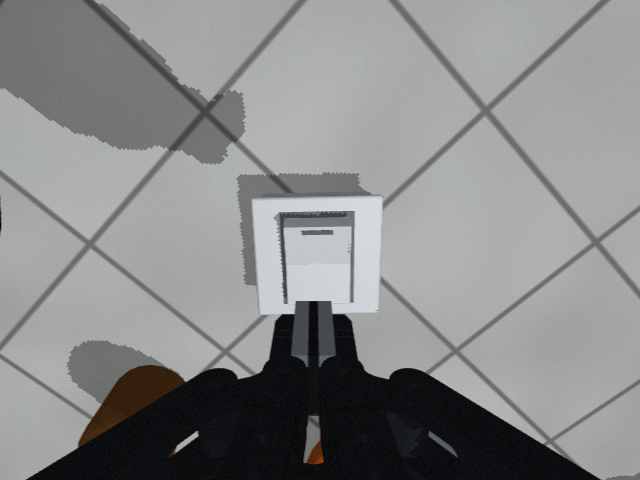

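The wrist view shows the switch square to the tool, with the grey mark at (317,232) and the rocker seam near (318,263).

```bash

python3 - <<'E'
from h import *
k=cam("wrist"); m=ray(k,317,232,49); print(m, ray(k,318,263,44), np.load("pics/w5.npz")["P"][[236,240,250,263],317])
E
python3 go.py 370 279 80 225
```

```text
[369.9890101  279.13906615  49.        ] [386.0741315 296.2458796  44.       ] [[371.90807864 281.26083689  46.68627739]
 [374.55901956 283.95214375  43.76881977]
 [379.6911458  289.09116159  43.0468176 ]
 [387.43835569 296.89168198  38.99061577]]
tool shift mm [-0.7  3.  99.1] rows 3 per row m [-0.0002  0.001   0.033 ]
az -0.2
[371.6 276.4 179.1] [-180.     0.  -135.2] -0.2
```

```bash

python3 -m handwheel '[[-0.001,0.003,0.03,0,0,0,0],[0,0,0.035,0,0,0,0],[0,0,0.025,0,0,0,0],[0,0,0.01,0,0,0,0],[0,0,0,0,0,0,0],[0,0,0,0,0,0,0]]'
python3 -m handwheel '[[0,0,0.004,0,0,0,0],[0,0,0.003,0,0,0,0],[0,0,0.003,0,0,0,0],[0,0,0.003,0,0,0,0],[0,0,0,0,0,0,0],[0,0,0,0,0,0,0]]'
```

```text
time: 21.43
tool_pos: [370.4, 279.4, 79.6]
tcp_rot: [-180.0, 0.0, -135.1]
ft_force: [-0.6, -0.5, 0.5]
finger_gap: -0.3
grip_force: 0.0
time: 21.93
tool_pos: [370.2, 279.2, 65.9]
tcp_rot: [-180.0, 0.0, -135.0]
ft_force: [0.4, -0.3, -1.0]
finger_gap: -0.0
grip_force: 0.0
```

```bash

python3 -m handwheel '[[0,0,0.002,0,0,0,0],[0,0,0.002,0,0,0,0],[0,0,0,0,0,0,0],[0,0,0,0,0,0,0]]'
python3 -m handwheel '[[0,0,0.001,0,0,0,0],[0,0,0.001,0,0,0,0],[0,0,0,0,0,0,0]]'
python3 -m handwheel '[[0,0,0.001,0,0,0,0],[0,0,0,0,0,0,0],[0,0,0,0,0,0,0]]'
```

```text
time: 22.27
tool_pos: [370.0, 279.2, 61.6]
tcp_rot: [180.0, -0.0, -135.0]
ft_force: [0.1, -0.4, 0.1]
finger_gap: -0.1
grip_force: 0.0
time: 22.52
tool_pos: [370.0, 279.1, 59.6]
tcp_rot: [180.0, -0.0, -135.0]
ft_force: [-0.2, -0.2, 0.6]
finger_gap: -0.0
grip_force: 0.1
time: 22.77
tool_pos: [370.1, 279.2, 59.0]
tcp_rot: [-180.0, 0.0, -135.0]
ft_force: [-2.0, -1.4, 4.8]
finger_gap: 0.2
grip_force: 2.2
```

```bash

python3 -m handwheel '[[0,0,0.001,0,0,0,0],[0,0,0,0,0,0,0],[0,0,0,0,0,0,0],[0,0,0,0,0,0,0]]'
python3 -m handwheel '[[0,0,-0.003,0,0,0,0],[0,0,-0.01,0,0,0,0],[0,0,-0.025,0,0,0,0],[0,0,-0.03,0,0,0,0],[0,0,-0.03,0,0,0,0],[0,0,-0.022,0,0,0,0],[0,0,0,0,0,0,0],[0,0,0,0,0,0,0]]'
python3 - <<'E'
from h import *
p,d,P=cloud("wrist"); c=r.sense()["tool_pos"]; cv2.imwrite("pics/w6.png",p[150:340,200:440])
b=np.array([np.cos(np.radians(225)),np.sin(np.radians(225))]); q=P[...,:2]-np.array([387,296.2]); x=q@b; y=q@[-b[1],b[0]]
for x0 in(-25,-18,-10,-4,4,10,18,25):
    m=(abs(x-x0)<3)&(abs(y)<12); print(x0,m.sum(),round(float(np.median(P[...,2][m])),1) if m.any() else 0)
E
python3 chk.py 135
```

```text
time: 23.1
tool_pos: [370.2, 279.2, 58.8]
tcp_rot: [-180.0, -0.0, -135.0]
ft_force: [-6.5, -4.4, 14.7]
finger_gap: -0.2
grip_force: 7.2
time: 23.77
tool_pos: [371.2, 279.9, 180.0]
tcp_rot: [-179.9, 0.2, -135.0]
ft_force: [0.0, -2.1, -0.5]
finger_gap: 0.1
grip_force: 0.0
-25 301 47.7
-18 318 45.4
-10 327 42.8
-4 328 40.8
4 284 39.2
10 383 39.5
18 971 204.1
25 756 197.5
scene 4069 ((595.495361328125, 21.47454833984375), 97.9391098022461) 135.06931996384378
  tilt [-3.43584745e-03 -2.73500658e-03  1.35033843e+02]
side 2850 ((592.43603515625, 23.689611434936523), 99.57765197753906) 136.42584677186278
  tilt [ 1.40279661e-03 -4.12770832e-03  1.36239014e+02]
wrist 0 ((0.0, 0.0), 0.0) nan
  tilt [0. 0. 0.]
  return _methods._mean(a, axis=axis, dtype=dtype,
  ret = ret.dtype.type(ret / rcount)
chk.py:8: RuntimeWarning: Mean of empty slice.
  A=np.c_[Q[:,:2]-Q[:,:2].mean(0),np.ones(len(Q))]; print("  tilt",np.linalg.lstsq(A,Q[:,2],rcond=None)[0])
  ret = um.true_divide(
```

View pics/w6.png

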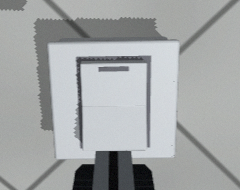

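View pics/scene_c.png

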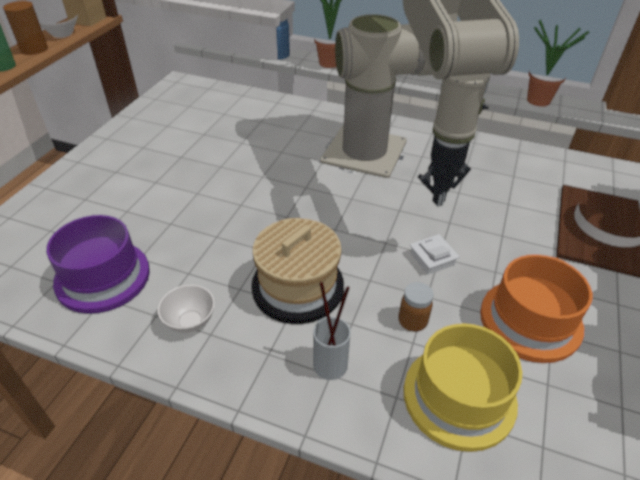

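The crop shows the mark end (113,70) pressed level. Depth confirms it: face flat at 39.5 mm, opposite face rising to 47.7 mm. The scene shows the lid home at (297,250), with bowl, jar and holder where they were.

```bash
python3 -c "
from bench import r
print(r.hand_in())"
```

```text
the job is handed in; nothing more can be done
None
```

The job is handed in, verdict not shown: by the cameras, the cup stood upright in the steamer before the lid went on, the lid is home and level, the rocker was then pressed fully on, and the jar, bowl and holder look unmoved.

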